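# Find the grinding jar with the loose ball

### The arm

A 6-joint arm with a two-finger parallel gripper is mounted at the origin on a cart in front of the work surface, level with it; the furniture and walls round the work are solid. World frame = base frame: x ahead of the robot, y to its left, z up, the work surface at z = 0. Lengths are in mm, angles in rad, forces in N, time in s.
With the tool pointing down it reaches from about 350 to 775 mm from the base axis. Payload 7.3 kg.
Tool frame: the origin (TCP) lies on the front face of the gripper's body, between the roots of the fingers; the fingertips stand 66 mm ahead of it and the grasp point (between the pads) lies 47 mm ahead of it (bot.tip_extent is the distance from the TCP to the fingertips, in mm); z points along the fingers, y is the line along which they close (so a half turn about z gives the same grasp; the last joint's range is limited). The gripper opens to 92 mm and grips with 3 to 60 N. Pads are 19 mm wide; open, the fingers measure 130 mm over their backs; the gripper's body (75 mm by 190 mm) begins 47 mm behind the grasp point.
Start: joints at [1.109, 0.342, 1.524, -0, 1.275, -0.146], TCP at [163.036, 499.057, 292.241] pointing down, gripper open.
Joint ranges: [-2.53, 2.53], [-0.77, 2.02], [0.04, 2.7], [-1, 4.14], [0.28, 2.66], [-3.11, 3.11]. Speed limits (rad/s): [2.57, 2.57, 3.14, 3.14, 3.14, 3.14].

### API

Orientations are given as [roll, pitch, yaw] about the fixed x, y, z axes, in that order (R = Rz(yaw) Ry(pitch) Rx(roll)).
In Python, from plant import readout, viewer, order, bot gives the robot as it stands.
- The arm moves only by the shell command python3 -m creep 'ROWS'. ROWS is text: rows parted by semicolons, each of 7 numbers parted by spaces: the shift along the world's x, y, z in m, then the turn, a rotation vector about the world's x, y, z in rad, then the opening in per cent of the stroke, from 0 (shut) to 100 (fully open). A call has 1 to 8 rows; each row shifts and turns the commanded pose from where the row before left it; what a row does not reach is not made up. A row lasts 1/12 s, in which the tool goes at most 41.7 mm and 7.16 degrees, less where a joint would pass 70% of its speed; a pose out of reach is approached as far as the arm can. A call is refused whole if a number of a shift passes 0.0417 or a number of a turn 0.125, either way. A call with a gripper value outside its range is refused whole. The fingers move at their own pace and stop on an object; the grip force is fixed at half the most. Time passes only in rows, so rows that do not move let the fingers close. It gives the time, the measured TCP pose, the force, the opening and the grip force at its end, in the units of the state.
- readout.get_obs(): the state, without advancing time (a new reading comes with each control period).
- viewer.capture(name): name is "scene" or "side" or "wrist"; returns the picture (480x640x3 uint8, red, green, blue); there is no depth.
- viewer.camera_info(name): a dict with "fx", "fy", "cx", "cy" (pixels), "D" ([k1, k2, p1, p2, k3] as OpenCV has them; the pictures are not rectified), "origin" and "rotation" of the camera in the world. Camera axes: x right, y up, looking along -z (the intrinsics and any distortion apply to the point x, -y, -z); pixel columns grow to the right and rows downward; lengths in mm; the calibration is good to about 2 mm. A picture is of the moment at which its call begins: read the wrist's pose just before it. camera_info takes no time and is no camera call; for the wrist camera it gives the pose at the moment of the call.
- order.close_job(): hands the job in; it is judged then, once.
The state is a dict: "time": time; "joint_positions": joint angles; "dq": joint speeds; "tau": joint torques, N m; "tool_pos": TCP position; "tcp_rot": TCP orientation; "contact_force": force on the tool from outside, world axes, zero at the start; "moment": the same for the moment, N m; "grip_width": finger opening in mm; "finger_force": force on a finger pad.
Only numpy, scipy, OpenCV 4.12 (cv2) and the standard library are available. Lean on these libraries where they do the work, as an engineer would, in place of code of your own. Each camera call takes 0.05 s, during which the arm holds its last target. There are 200 camera calls.

### The job

One of the three closed grinding jars in the wire rack was put away with its heavy grinding ball still loose inside. Find it: lift the jars one at a time clear of the rack and shake them lengthwise, so that the ball would run from end to end and back, until you feel one rattle; lay every jar that does not rattle back in its place in the rack. Finish holding the rattling jar in the gripper, still and level over the middle of the steel bowl, a hand's breadth or so above its rim, ready for a colleague to unscrew a cap there: do not put it down or let go, and do not disturb the bowl or the small things round about.

Things in the scene. Friction and masses are not known exactly. Their poses are not given: they have to be found in the camera images.
- jar_1: closed steel grinding jar, one of three alike, lying level along its x axis: 100 mm long, round waist 40 mm across and 36 mm wide (grip it from above) between two knurled caps 54 mm across. Origin mid-length on the axis; may roll about x. 0.49 to 0.63 kg. In two nothing moves; in one a 0.3 kg ball runs 46 mm end to end when shaken: the moment on the tool then shifts by about 0.13 N m
- jar_2: closed steel grinding jar, one of three alike, lying level along its x axis: 100 mm long, round waist 40 mm across and 36 mm wide (grip it from above) between two knurled caps 54 mm across. Origin mid-length on the axis; may roll about x. 0.49 to 0.63 kg. In two nothing moves; in one a 0.3 kg ball runs 46 mm end to end when shaken: the moment on the tool then shifts by about 0.13 N m
- jar_3: closed steel grinding jar, one of three alike, lying level along its x axis: 100 mm long, round waist 40 mm across and 36 mm wide (grip it from above) between two knurled caps 54 mm across. Origin mid-length on the axis; may roll about x. 0.49 to 0.63 kg. In two nothing moves; in one a 0.3 kg ball runs 46 mm end to end when shaken: the moment on the tool then shifts by about 0.13 N m
- rack: steel wire rack fixed to the worktop, 124 mm (x) by 280 mm (y): each jar lies along x on two 8 mm rods (34 mm apart, tops 20 mm above the worktop) between end rails 112 mm apart (tops 37 mm up); three places 105 mm apart in a row along y. Origin under its centre, z up. Close behind is a 0.3 m analyser with sloping front: with the tool at 0.24 m a jar has 70 mm to shake that way, or turn it across
- rest_1 (a point): where the middle of a jar lies in place 1 of the rack, 42 mm above the worktop, the jar along the rack's x; it has 6 mm of play each way lengthwise between the end rails, and the rods centre it sideways
- rest_2 (a point): where the middle of a jar lies in place 2 of the rack, 42 mm above the worktop, the jar along the rack's x; it has 6 mm of play each way lengthwise between the end rails, and the rods centre it sideways
- rest_3 (a point): where the middle of a jar lies in place 3 of the rack, 42 mm above the worktop, the jar along the rack's x; it has 6 mm of play each way lengthwise between the end rails, and the rods centre it sideways
- bowl: loose spun steel bowl, empty, 147 mm across the rim, 56 mm high; origin at the centre of its underside, z up. A centrifuge, 0.27 m tall, stands on its right (-y)
- dropper: bystander: dropper bottle with pointed cap, 26 mm across, 78 mm tall, beside the rack's left (+y) end; origin under its centre, z up
- vial_amber: bystander: small brown glass vial, 22 mm across, 50 mm tall; origin under its centre, z up
- vial_white: bystander: small white vial, 22 mm across, 50 mm tall; origin under its centre, z up
- timer: bystander: flat bench timer, 58 x 62 mm, 14 mm high; origin under its centre, z up

How it is judged (in metres and radians):
On the way, in this order (a step that is already met when the one before it is completed fails the run):
1. the jar with the loose ball is off the rack (its axis over 90 mm above the worktop) and the ball lies at its +x end (((distance between ball_c0 and jar_1 below 0.04 m and z of jar_1 in the frame of rack above 0.09 m and x of ball_c0 in the frame of jar_1 above 0.017 m) or (distance between ball_c0 and jar_2 below 0.04 m and z of jar_2 in the frame of rack above 0.09 m and x of ball_c0 in the frame of jar_2 above 0.017 m) or (distance between ball_c0 and jar_3 below 0.04 m and z of jar_3 in the frame of rack above 0.09 m and x of ball_c0 in the frame of jar_3 above 0.017 m))).
2. still off the rack, it is shaken so that the ball runs to the other end of the jar (((distance between ball_c0 and jar_1 below 0.04 m and z of jar_1 in the frame of rack above 0.09 m and x of ball_c0 in the frame of jar_1 below -0.017 m) or (distance between ball_c0 and jar_2 below 0.04 m and z of jar_2 in the frame of rack above 0.09 m and x of ball_c0 in the frame of jar_2 below -0.017 m) or (distance between ball_c0 and jar_3 below 0.04 m and z of jar_3 in the frame of rack above 0.09 m and x of ball_c0 in the frame of jar_3 below -0.017 m))).
3. and back again (((distance between ball_c0 and jar_1 below 0.04 m and z of jar_1 in the frame of rack above 0.09 m and x of ball_c0 in the frame of jar_1 above 0.017 m) or (distance between ball_c0 and jar_2 below 0.04 m and z of jar_2 in the frame of rack above 0.09 m and x of ball_c0 in the frame of jar_2 above 0.017 m) or (distance between ball_c0 and jar_3 below 0.04 m and z of jar_3 in the frame of rack above 0.09 m and x of ball_c0 in the frame of jar_3 above 0.017 m))).
At the end, for the whole second after the job is handed in: the rattling jar is held by the fingers, still, level within 0.25 rad, its middle within 40 mm of the bowl's centre and its underside 20 to 200 mm above the rim; the other two lie released in the rack, within 8 mm of a place's middle and 0.12 rad of its direction, down on the rods (((distance between ball_c0 and jar_1 below 0.04 m and horizontal distance between jar_1 and bowl below 0.04 m and z of jar_1 in the frame of bowl between 0.103 and 0.29 m and angle between jar_1's own x axis and vertical between 1.32 and 1.82 rad and contact force between the fingers and jar_1 above 1 N and contact force between jar_1 and bowl below 0.05 N and linear speed of jar_1 below 0.04 m/s and ((horizontal distance between jar_2 and rest_1 below 0.008 m or horizontal distance between jar_2 and rest_2 below 0.008 m or horizontal distance between jar_2 and rest_3 below 0.008 m) and z of jar_2 in the frame of rack below 0.046 m and angle between the x axis of jar_2 and the x axis of rack, either way round below 0.12 rad and contact force between the fingers and jar_2 below 0.1 N) and ((horizontal distance between jar_3 and rest_1 below 0.008 m or horizontal distance between jar_3 and rest_2 below 0.008 m or horizontal distance between jar_3 and rest_3 below 0.008 m) and z of jar_3 in the frame of rack below 0.046 m and angle between the x axis of jar_3 and the x axis of rack, either way round below 0.12 rad and contact force between the fingers and jar_3 below 0.1 N)) or (distance between ball_c0 and jar_2 below 0.04 m and horizontal distance between jar_2 and bowl below 0.04 m and z of jar_2 in the frame of bowl between 0.103 and 0.29 m and angle between jar_2's own x axis and vertical between 1.32 and 1.82 rad and contact force between the fingers and jar_2 above 1 N and contact force between jar_2 and bowl below 0.05 N and linear speed of jar_2 below 0.04 m/s and ((horizontal distance between jar_1 and rest_1 below 0.008 m or horizontal distance between jar_1 and rest_2 below 0.008 m or horizontal distance between jar_1 and rest_3 below 0.008 m) and z of jar_1 in the frame of rack below 0.046 m and angle between the x axis of jar_1 and the x axis of rack, either way round below 0.12 rad and contact force between the fingers and jar_1 below 0.1 N) and ((horizontal distance between jar_3 and rest_1 below 0.008 m or horizontal distance between jar_3 and rest_2 below 0.008 m or horizontal distance between jar_3 and rest_3 below 0.008 m) and z of jar_3 in the frame of rack below 0.046 m and angle between the x axis of jar_3 and the x axis of rack, either way round below 0.12 rad and contact force between the fingers and jar_3 below 0.1 N)) or (distance between ball_c0 and jar_3 below 0.04 m and horizontal distance between jar_3 and bowl below 0.04 m and z of jar_3 in the frame of bowl between 0.103 and 0.29 m and angle between jar_3's own x axis and vertical between 1.32 and 1.82 rad and contact force between the fingers and jar_3 above 1 N and contact force between jar_3 and bowl below 0.05 N and linear speed of jar_3 below 0.04 m/s and ((horizontal distance between jar_1 and rest_1 below 0.008 m or horizontal distance between jar_1 and rest_2 below 0.008 m or horizontal distance between jar_1 and rest_3 below 0.008 m) and z of jar_1 in the frame of rack below 0.046 m and angle between the x axis of jar_1 and the x axis of rack, either way round below 0.12 rad and contact force between the fingers and jar_1 below 0.1 N) and ((horizontal distance between jar_2 and rest_1 below 0.008 m or horizontal distance between jar_2 and rest_2 below 0.008 m or horizontal distance between jar_2 and rest_3 below 0.008 m) and z of jar_2 in the frame of rack below 0.046 m and angle between the x axis of jar_2 and the x axis of rack, either way round below 0.12 rad and contact force between the fingers and jar_2 below 0.1 N)))); the arm keeps its last pose, push and grip.
It fails at once if a jar is dropped on the worktop (its axis below 32 mm) (height (world z) of any of jar_1, jar_2, jar_3 below 0.032 m).
It fails at once if the bowl is shoved more than 30 mm or tipped (distance of bowl from where it was at the start of the episode above 0.03 m or angle between bowl's own z axis and vertical above 0.3 rad).
It fails at once if a bystander is shoved more than 30 mm or knocked over (distance of any of dropper, vial_amber, vial_white, timer from where it was at the start of the episode above 0.03 m or angle between any of dropper, vial_amber, vial_white, timer's own z axis and vertical above 0.5 rad).
It also fails if it takes over 72 s, if anything falls off the work surface, if the arm or the gripper's body presses on something with over 40 N, if the wrist force passes 120 N, or if a joint passes its speed limit or range.

## Working session

There is one attempt and no reset: what is moved stays moved. The work goes in short steps, Python scripts to look and compute and a shell command to move; the robot and the scene stay as the last step left them, time stands still between calls to the robot, and variables do not carry over. Pictures are saved under pics/ and viewed, at most 10 in all, crops included, and the job is handed in when it is done.

```bash
mkdir -p pics; ls; python3 - <<'E'
from plant import readout, viewer, order, bot
import cv2
o=readout.get_obs()
for k,v in o.items(): print(k,v)
for n in("scene","side"):
    cv2.imwrite(f"pics/{n}0.png",viewer.capture(n)[:,:,::-1]); print(viewer.camera_info(n))
print(viewer.camera_info("wrist"))
E
```

```text
pics
time 0.0
joint_positions [ 1.10894915e+00  3.42705193e-01  1.52500809e+00 -7.54354086e-06
  1.27539130e+00 -1.46012434e-01]
dq [ 7.69943155e-05 -1.19539061e-03 -1.19301822e-03 -8.21015345e-04
  8.76231554e-04 -1.58535514e-03]
tau [-7.42111320e-05 -4.31220067e+01 -2.44230366e+01  7.18578673e-02
  5.58520469e-02 -1.14276377e-04]
tool_pos [162.92041141 498.76192002 291.55709958]
tcp_rot [-3.14009576e+00 -2.12839872e-04  2.82575995e+00]
contact_force [ 0.14800007 -0.3646456  -0.3934154 ]
moment [-0.03397031  0.02874079  0.02294078]
finger_force 0.0
grip_width 91.72192318797723
{'fx': 433.74864306002064, 'fy': 433.74864306002064, 'cx': 322.05381163096456, 'cy': 237.55026359980747, 'D': array([-0.08305739,  0.        ,  0.        ,  0.        ,  0.        ]), 'origin': array([ -57.94399366, -351.77548138,  603.46283632]), 'rotation': array([ 0.88063333,  0.0105806 , -0.88766212])}
{'fx': 577.6663328467229, 'fy': 577.6663328467229, 'cx': 324.2638539350355, 'cy': 234.38139468072876, 'D': array([-0.08904366,  0.        ,  0.        ,  0.        ,  0.        ]), 'origin': array([ 537.83379158, 1286.4436379 ,  712.43521701]), 'rotation': array([ 1.07002502, -0.00435832,  3.08609503])}
{'fx': 418.1452385192315, 'fy': 418.1452385192315, 'cx': 325.47598759880947, 'cy': 235.74589904513013, 'D': array([-0.00867009,  0.        ,  0.        ,  0.        ,  0.        ]), 'origin': array([ 93.91914627, 521.24016134, 383.71038801]), 'rotation': array([-2.71027227e-01,  1.05788563e-04,  1.25484473e+00])}
```

View pics/scene0.png

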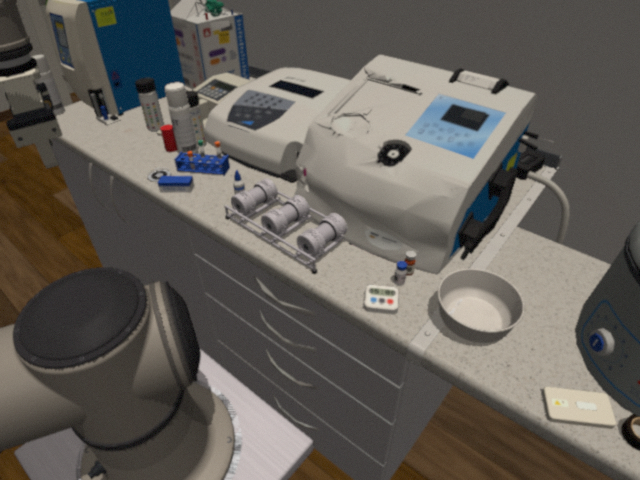

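View pics/side0.png

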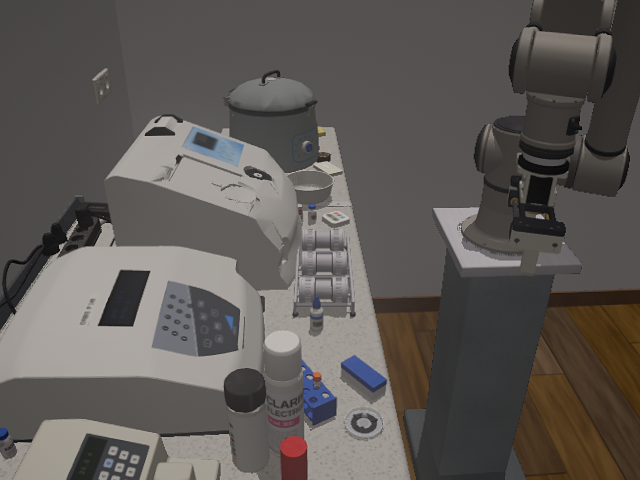

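Scene: jars around (254,196), (285,214) and (322,233), bowl at (480,303), timer (381,298), vials (404,268), dropper (239,181). The side view shows the rack at x 295–352, y 228–312. I'll enlarge both.

```bash
cat > h.py <<'E'
import numpy as np, cv2
from scipy.spatial.transform import Rotation as R
from plant import readout, viewer, bot
def cam(n):
    c=viewer.camera_info(n); K=np.array([[c['fx'],0,c['cx']],[0,c['fy'],c['cy']],[0,0,1]])
    return K,np.array(c['D']),np.array(c['origin']),R.from_euler('xyz',c['rotation']).as_matrix()
def toplane(c,px,z):
    K,D,o,M=c
    p=cv2.undistortPoints(np.array(px,float).reshape(-1,1,2),K,D)[:,0]
    d=np.c_[p[:,0],-p[:,1],-np.ones(len(p))]@M.T
    return o+d*((np.broadcast_to(z,len(p))-o[2])/d[:,2])[:,None]
def proj(c,P):
    K,D,o,M=c; q=(np.atleast_2d(P)-o)@M; q=q*[1,-1,-1]
    return cv2.projectPoints(q,np.zeros(3),np.zeros(3),K,D)[0][:,0]
E
python3 - <<'E'
from h import *
c=cam("scene")
print(toplane(c,[[254,196],[285,214],[322,233],[480,303],[381,298],[407,260],[400,270],[239,178]],[42,42,42,56,14,45,45,50]).round())
s=cam("side")
print(toplane(s,[[320,238],[322,263],[324,290],[314,187],[337,219],[312,214],[316,318]],[42,42,42,56,14,0,40]).round())
a=cv2.imread("pics/scene0.png")[165:285,210:370];b=cv2.imread("pics/side0.png")[215:335,270:430]
cv2.imwrite("pics/c1.png",cv2.resize(a,(800,600),interpolation=2))
cv2.imwrite("pics/c2.png",cv2.resize(b,(800,600),interpolation=2))
E
```

```text
[[ 485.  301.   42.]
 [ 478.  196.   42.]
 [ 477.   92.   42.]
 [ 484. -247.   56.]
 [ 424.  -90.   14.]
 [ 511.  -89.   45.]
 [ 479.  -93.   45.]
 [ 509.  377.   50.]]
[[ 478.   81.   42.]
 [ 479.  195.   42.]
 [ 481.  301.   42.]
 [ 482. -187.   56.]
 [ 426.  -71.   14.]
 [ 490. -131.    0.]
 [ 501.  393.   40.]]
```

View pics/c1.png

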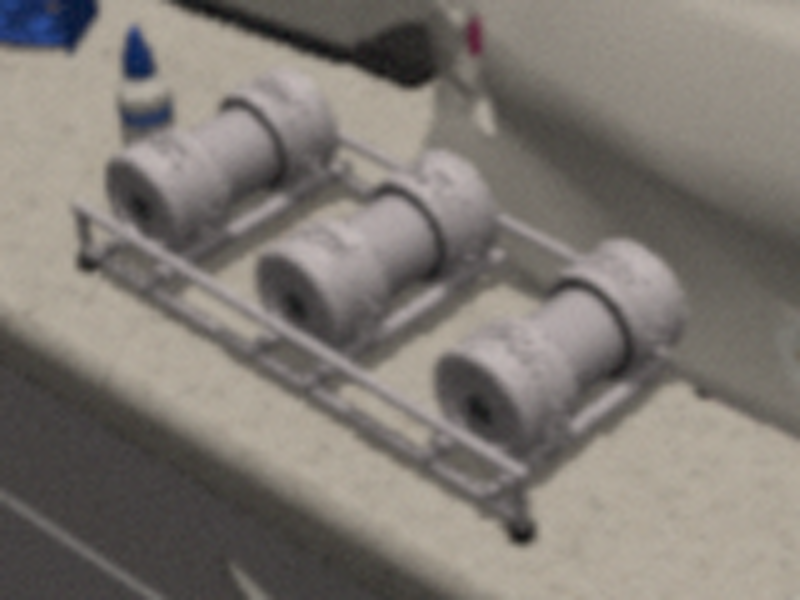

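The enlargement shows the front rail top running from crop (82,207) to (522,472). The front cap holes are at (142,205), (296,303) and (480,404).

```bash
python3 - <<'E'
from h import *
c=cam("scene")
p=lambda a:np.array(a)/5+[210,165]-0.4
print(toplane(c,p([[82,207],[522,472]]),37).round(1))
h=toplane(c,p([[142,205],[296,303],[480,404]]),42);print(h.round(1))
import math
d=h[2]-h[0];print("yaw",math.atan2(d[0],-d[1]),math.atan2(h[1][0]-h[0][0],1))
o=readout.get_obs();print(R.from_euler('xyz',o['tcp_rot']).as_matrix().round(3))
E
```

```text
[[422.2 327.9  37. ]
 [410.2  57.   37. ]]
[[435.9 301.6  42. ]
 [427.7 196.2  42. ]
 [426.4  92.3  42. ]]
yaw -0.04526186696856699 -1.4495690043101035
[[-0.951  0.311 -0.001]
 [ 0.311  0.951 -0.001]
 [ 0.    -0.001 -1.   ]]
```

```bash
python3 -m creep '0.0245 -0.0277 0 0 0 0.0248 100;0.0245 -0.0277 0 0 0 0.0248 100;0.0245 -0.0277 0 0 0 0.0248 100;0.0245 -0.0277 0 0 0 0.0248 100;0.0245 -0.0277 0 0 0 0.0248 100;0.0245 -0.0277 0 0 0 0.0248 100;0.0245 -0.0277 0 0 0 0.0248 100;0.0245 -0.0277 0 0 0 0.0248 100' && python3 -m creep '0.0245 -0.0277 0 0 0 0.0248 100;0.0245 -0.0277 0 0 0 0.0248 100;0.0245 -0.0277 0 0 0 0.0248 100;0 0 0 0 0 0 100;0 0 0 0 0 0 100'
python3 - <<'E'
from h import *
c=cam("wrist"); np.save("w1.npy",np.array(c,dtype=object),allow_pickle=True)
cv2.imwrite("pics/w1.png",viewer.capture("wrist")[:,:,::-1])
print(proj(c,[[486,299.5,42],[478,194,42],[476,90,42],[482,-187,56],[484,-247,56]]).round())
o=readout.get_obs();print(o['time'],o['tool_pos'],o['tcp_rot'],o['joint_positions'].round(2) if hasattr(o['joint_positions'],'round') else o['joint_positions'],o['contact_force'],o['moment'])
E
```

```text
time: 0.77
tool_pos: [359.7, 275.9, 292.1]
tcp_rot: [-3.142, -0.0, 3.026]
contact_force: [-0.5, -0.1, -0.5]
grip_width: 91.8
finger_force: 0.0
time: 1.18
tool_pos: [433.3, 192.9, 291.7]
tcp_rot: [-3.141, -0.001, 3.094]
contact_force: [-0.5, 0.5, 0.5]
grip_width: 92.1
finger_force: 0.0
[[ 451.  264.]
 [ 329.  261.]
 [ 209.  264.]
 [-117.  290.]
 [-184.  295.]]
1.2333 [432.44778653 193.94464877 291.76546383] [ 3.14155611e+00 -1.42849416e-03  3.09637262e+00] [ 0.26  0.25  1.66  0.    1.24 -1.27] [ 0.25763013 -0.2597051  -0.74575347] [0.03515937 0.09257038 0.02668589]
```

View pics/w1.png

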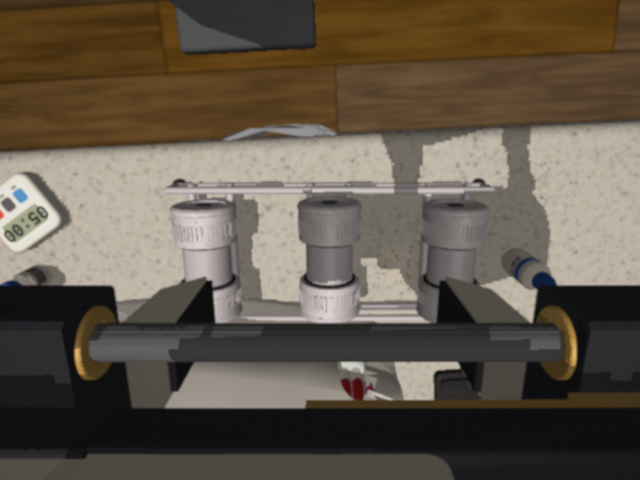

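Predictions match the picture: the waists lie at (451,262), (329,261) and (208,263), and the rail is parallel to the image. I'm going down on the middle jar.

```bash
python3 -m creep '0.0228 0 -0.026 0 0 0 100;0.0228 0 -0.026 0 0 0 100;0 0 -0.035 0 0 0 100;0 0 -0.035 0 0 0 100;0 0 -0.03 0 0 0 100;0 0 -0.025 0 0 0 100;0 0 -0.014 0 0 0 100;0 0 -0.01 0 0 0 100' && python3 -m creep '0 0 0 0 0 0 100;0 0 0 0 0 0 100' && python3 -m creep '0 0 0 0 0 0 0;0 0 0 0 0 0 0;0 0 0 0 0 0 0;0 0 0 0 0 0 0;0 0 0 0 0 0 0;0 0 0 0 0 0 0;0 0 0 0 0 0 0;0 0 0 0 0 0 0'
```

```text
time: 1.9
tool_pos: [476.2, 195.6, 89.3]
tcp_rot: [-3.141, -0.003, 3.101]
contact_force: [0.0, 0.4, -0.0]
grip_width: 91.7
finger_force: 0.0
time: 2.07
tool_pos: [477.8, 195.2, 91.5]
tcp_rot: [3.141, -0.0, 3.1]
contact_force: [0.2, -0.7, 0.1]
grip_width: 91.7
finger_force: 0.0
time: 2.73
tool_pos: [478.2, 194.3, 91.3]
tcp_rot: [3.142, 0.0, 3.098]
contact_force: [-0.3, -0.4, -0.1]
grip_width: 43.1
finger_force: 0.0
```

Lift to z≈0.24 and read the moment.

```bash
cat > m.py <<'E'
from plant import readout
o=readout.get_obs()
print({k:[round(float(x),3) for x in o[k]] for k in('tool_pos','contact_force','moment','joint_positions')},o['grip_width'],o['time'])
E
python3 -m creep '0 0 0 0 0 0 0;0 0 0 0 0 0 0;0 0 0 0 0 0 0;0 0 0 0 0 0 0' && python3 -m creep '0 0 0.015 0 0 0 0;0 0 0.025 0 0 0 0;0 0 0.03 0 0 0 0;0 0 0.03 0 0 0 0;0 0 0.025 0 0 0 0;0 0 0.02 0 0 0 0;0 0 0.005 0 0 0 0;0 0 0 0 0 0 0'&& python3 -m creep '0 0 0 0 0 0 0;0 0 0 0 0 0 0;0 0 0 0 0 0 0' && python3 m.py
```

```text
time: 3.07
tool_pos: [478.1, 194.0, 91.3]
tcp_rot: [-3.141, -0.0, 3.099]
contact_force: [0.0, -4.6, 2.6]
grip_width: 39.6
finger_force: 30.0
time: 3.73
tool_pos: [478.2, 194.7, 241.7]
tcp_rot: [3.141, 0.001, 3.099]
contact_force: [1.3, -0.3, -6.4]
grip_width: 39.9
finger_force: 30.0
time: 3.98
tool_pos: [477.4, 194.2, 239.4]
tcp_rot: [-3.141, -0.003, 3.099]
contact_force: [0.9, -0.6, -6.0]
grip_width: 39.7
finger_force: 30.0
{'tool_pos': [477.433, 194.223, 239.391], 'contact_force': [0.938, -0.554, -5.964], 'moment': [0.016, 0.098, -0.043], 'joint_positions': [0.237, 0.376, 1.629, 0.0, 1.14, -1.29]} 39.72609626647331 3.9833
```

```bash
H='0'; python3 -m creep '-0.04 0.0018 0 0 0 0 0;-0.04 0.0018 0 0 0 0 0;0 0 0 0 0 0 0;0 0 0 0 0 0 0;0 0 0 0 0 0 0;0 0 0 0 0 0 0;0 0 0 0 0 0 0;0 0 0 0 0 0 0' >/dev/null; python3 m.py; python3 -m creep '0.04 -0.0018 0 0 0 0 0;0.04 -0.0018 0 0 0 0 0;0 0 0 0 0 0 0;0 0 0 0 0 0 0;0 0 0 0 0 0 0;0 0 0 0 0 0 0;0 0 0 0 0 0 0;0 0 0 0 0 0 0' >/dev/null; python3 m.py;  python3 -m creep '-0.04 0.0018 0 0 0 0 0;-0.04 0.0018 0 0 0 0 0;0 0 0 0 0 0 0;0 0 0 0 0 0 0;0 0 0 0 0 0 0;0 0 0 0 0 0 0;0 0 0 0 0 0 0;0 0 0 0 0 0 0' >/dev/null; python3 m.py; python3 -m creep '0.04 -0.0018 0 0 0 0 0;0.04 -0.0018 0 0 0 0 0;0 0 0 0 0 0 0;0 0 0 0 0 0 0;0 0 0 0 0 0 0;0 0 0 0 0 0 0;0 0 0 0 0 0 0;0 0 0 0 0 0 0' >/dev/null; python3 m.py
```

```text
{'tool_pos': [398.928, 197.924, 241.098], 'contact_force': [0.105, -0.074, -5.745], 'moment': [0.021, -0.091, 0.008], 'joint_positions': [0.288, 0.251, 1.81, 0.0, 1.081, -1.239]} 39.55101369188289 4.65
{'tool_pos': [477.43, 194.506, 241.464], 'contact_force': [-0.185, -0.118, -6.229], 'moment': [0.057, 0.062, 0.012], 'joint_positions': [0.238, 0.372, 1.628, 0.0, 1.141, -1.29]} 39.41527653686783 5.3167
{'tool_pos': [398.922, 197.937, 241.319], 'contact_force': [1.211, 0.419, -6.008], 'moment': [0.034, -0.068, 0.012], 'joint_positions': [0.288, 0.25, 1.81, 0.0, 1.081, -1.239]} 39.29518619354721 5.9833
{'tool_pos': [477.444, 194.506, 241.469], 'contact_force': [-1.011, -0.123, -4.479], 'moment': [-0.002, 0.046, -0.008], 'joint_positions': [0.238, 0.372, 1.628, 0.0, 1.141, -1.29]} 39.27458704272905 6.65
```

The y moment flips by about 0.13 N m with each stroke, in the sign a ball would give. As a control I'll repeat the same travel gently: the moment should then not flip with position.

```bash
for i in 1 2 3 4; do python3 -m creep '0 0 0 0 0 0 0' >/dev/null; python3 m.py | grep -o "'moment[^]]*"; done; python3 -m creep '-0.001 0 0 0 0 0 0;-0.003 0 0 0 0 0 0;-0.005 0 0 0 0 0 0;-0.006 0 0 0 0 0 0;-0.007 0 0 0 0 0 0;-0.007 0 0 0 0 0 0;-0.007 0 0 0 0 0 0;-0.007 0 0 0 0 0 0'>/dev/null;  python3 -m creep '-0.007 0 0 0 0 0 0;-0.007 0 0 0 0 0 0;-0.007 0 0 0 0 0 0;-0.006 0 0 0 0 0 0;-0.005 0 0 0 0 0 0;-0.003 0 0 0 0 0 0;-0.001 0 0 0 0 0 0;-0.001 0 0 0 0 0 0'>/dev/null; for i in 1 2 3 4 5; do python3 -m creep '0 0 0 0 0 0 0' >/dev/null; python3 m.py| grep -o "'moment[^]]*"; done; python3 m.py
```

```text
'moment': [-0.035, 0.062, -0.035
'moment': [0.063, 0.067, -0.012
'moment': [0.039, 0.097, 0.035
'moment': [-0.003, 0.033, 0.033
'moment': [-0.008, 0.073, 0.009
'moment': [0.023, 0.05, 0.021
'moment': [-0.029, 0.08, -0.001
'moment': [0.034, 0.046, -0.02
'moment': [0.058, 0.074, 0.04
{'tool_pos': [398.261, 194.317, 241.174], 'contact_force': [0.165, -0.531, -5.801], 'moment': [0.058, 0.074, 0.04], 'joint_positions': [0.281, 0.247, 1.815, 0.0, 1.08, -1.247]} 39.85326061338485 8.7333
```

Confirmed: the moment stays at +0.065 at both positions when moved gently, so the ball is in the middle jar. The other two jars stay untouched. Now I'll carry it towards the bowl, away from the analyser, and look again.

```bash
python3 -m creep '0 -0.01 0 0 0 0 0;0 -0.02 0 0 0 0 0;0 -0.03 0.005 0 0 0 0;0 -0.035 0.005 0 0 0 0;0 -0.035 0.005 0 0 0 0;0 -0.035 0.005 0 0 0 0;0 -0.035 0 0 0 0 0;0 -0.03 0 0 0 0 0'; python3 -m creep '0 -0.025 0 0 0 0 0;0 -0.02 0 0 0 0 0;0 -0.015 0 0 0 0 0;0 -0.01 0 0 0 0 0;0 0 0 0 0 0 0;0 0 0 0 0 0 0'
python3 - <<'E'
from h import *
c=cam("wrist"); cv2.imwrite("pics/w2.png",viewer.capture("wrist")[:,:,::-1])
im=viewer.capture("scene")[:,:,::-1]; cv2.imwrite("pics/s2.png",cv2.resize(im[230:380,400:600],(800,600),interpolation=2))
print(c, proj(c,[[484,-247,56],[482,-187,56]]))
E
python3 m.py
```

```text
time: 9.4
tool_pos: [397.7, -38.2, 261.7]
tcp_rot: [-3.141, 0.001, 3.098]
contact_force: [0.6, 0.7, -5.4]
grip_width: 39.6
finger_force: 30.0
time: 9.9
tool_pos: [397.9, -105.8, 261.1]
tcp_rot: [3.141, -0.0, 3.097]
contact_force: [0.2, -0.0, -5.0]
grip_width: 39.5
finger_force: 30.0
(array([[418.14523852,   0.        , 325.4759876 ],
       [  0.        , 418.14523852, 235.74589905],
       [  0.        ,   0.        ,   1.        ]]), array([-0.00867009,  0.        ,  0.        ,  0.        ,  0.        ]), array([ 325.35795135, -102.64147408,  353.24322355]), array([[ 0.04439599, -0.96249169, -0.26765416],
       [ 0.9990128 ,  0.043191  ,  0.01039094],
       [ 0.00155906, -0.26785125,  0.96345902]])) [[151.60631804 335.93415042]
 [226.76263358 330.66328105]]
{'tool_pos': [397.924, -104.983, 261.164], 'contact_force': [-0.138, 0.403, -4.675], 'moment': [0.033, 0.067, 0.015], 'joint_positions': [-0.445, 0.166, 1.859, 0.0, 1.117, -1.973]} 39.48041046917728 10.0
```

View pics/w2.png

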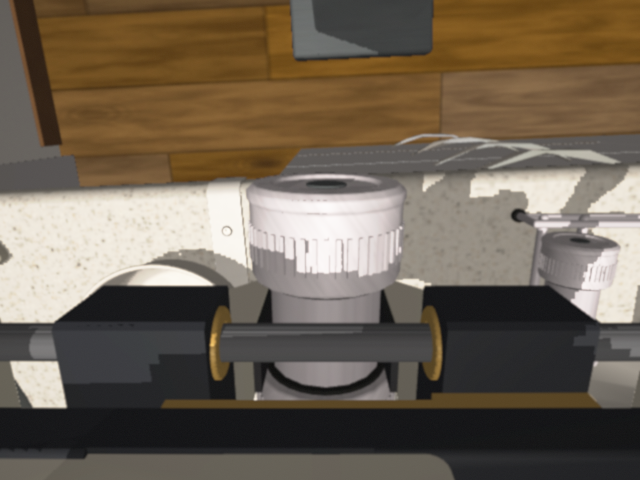

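View pics/s2.png

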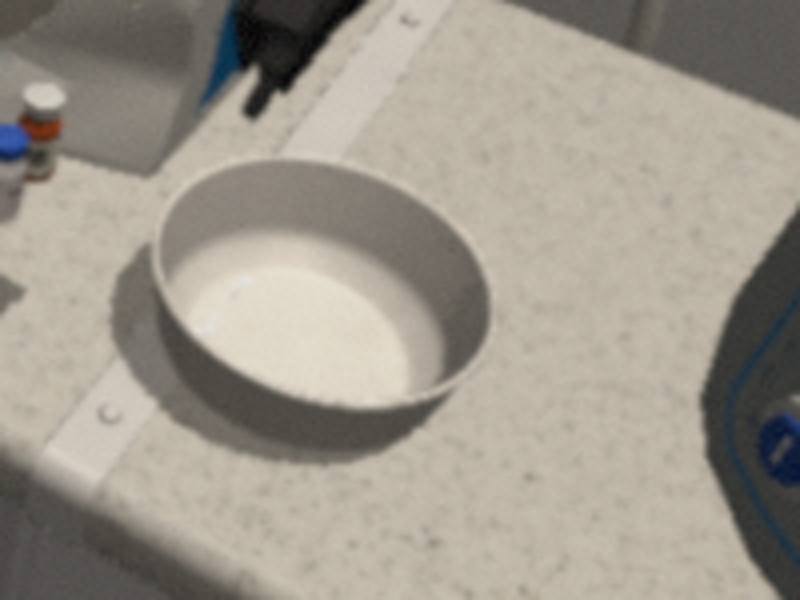

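The wrist picture shows the jar level in the grip, with the bowl's rim peeking out at (150,265). In the scene crop the rim ellipse spans (155–491, 157–405) and the centrifuge edge is at about (705,390).

```bash
python3 - <<'E'
from h import *
from scipy.optimize import least_squares
c=cam("scene")
q=np.array([(155,240),(170,310),(240,375),(330,403),(410,403),(470,365),(491,300),(460,235),(400,190),(320,158),(240,162),(180,195)])/4+[400,230]-.4
P=toplane(c,q,56)[:,:2]
r=least_squares(lambda v:np.hypot(*(P-v[:2]).T)-v[2],[480,-240,73]);print(r.x.round(1),r.fun.round(1))
print(toplane(c,np.array([[705,390]])/4+[400,230],[100]),toplane(c,np.array([[705,390]])/4+[400,230],[150]))
E
```

```text
[ 494.4 -241.9   71.3] [-0.7  0.5  1.1 -0.5  0.7 -1.  -0.3  0.2 -0.8  2.2  0.  -1.5]
[[ 483.57268929 -391.42086093  100.        ]] [[ 429.7934782  -387.48359122  150.        ]]
```

```bash
python3 -m creep '0 -0.01 0 0 0 0 0;0 -0.02 0 0 0 0 0;0 -0.025 -0.005 0 0 0 0;0 -0.025 -0.005 0 0 0 0;0.005 -0.025 -0.005 0 0 0 0;0.01 -0.02 0 0 0 0 0;0.015 -0.01 0 0 0 0 0;0.015 -0.002 0 0 0 0 0'; python3 -m creep '0.015 0 0 0 0 0 0;0.015 0 0 0 0 0 0;0.012 0 0 0 0 0 0;0.008 0 0 0 0 0 0;0 0 0 0 0 0 0;0 0 0 0 0 0 0;0 0 0 0 0 0 0;0 0 0 0 0 0 0'
python3 - <<'E'
from h import *
a=viewer.capture("scene");b=viewer.capture("side")
cv2.imwrite("pics/f.png",np.hstack([cv2.resize(a[150:390,210:530],(400,300)),cv2.resize(b[100:340,200:520],(400,300))])[:,:,::-1])
E
python3 m.py
```

```text
time: 10.67
tool_pos: [443.6, -244.7, 246.0]
tcp_rot: [-3.141, 0.0, 3.097]
contact_force: [-0.4, 0.3, -4.8]
grip_width: 39.6
finger_force: 30.0
time: 11.33
tool_pos: [492.5, -242.6, 246.3]
tcp_rot: [3.141, -0.001, 3.098]
contact_force: [-0.3, 1.0, -5.3]
grip_width: 39.8
finger_force: 30.0
{'tool_pos': [492.648, -242.686, 246.382], 'contact_force': [-0.101, 0.402, -5.493], 'moment': [0.027, 0.054, 0.027], 'joint_positions': [-0.597, 0.426, 1.528, -0.0, 1.188, -2.125]} 39.74290715746219 11.4333
```

View pics/f.png

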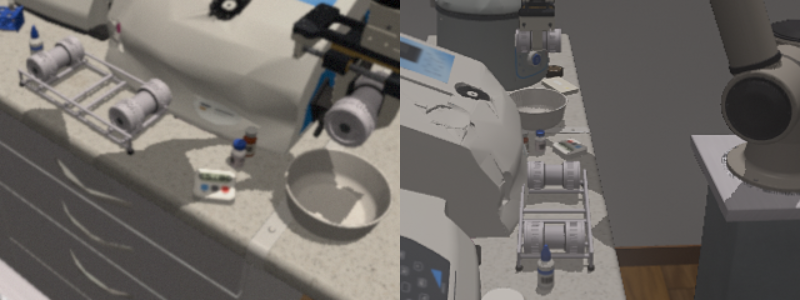

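Both views show the jar level over the bowl, the other two jars lying in the rack, and the small things and bowl where they were. Handing in.

```bash
python3 -c "
from plant import order
print(order.close_job())"
```

```text
the job is handed in; nothing more can be done
None
```

The middle jar was the one that rattled, and the job is handed in with it held still and level over the bowl, about 115 mm above the rim; the other two jars were never lifted and still lie in the rack.

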